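Switch on a socket in the push-to-open bench power box

ROBOT

A 6-joint arm with a two-finger parallel gripper is mounted at the origin on a cart in front of the work surface, level with it; the furniture and walls round the work are solid. World frame = base frame: x ahead of the robot, y to its left, z up, the work surface at z = 0. Lengths are in mm, angles in rad, forces in N, time in s.
With the tool pointing down it reaches from about 400 to 925 mm from the base axis. Payload 12.5 kg.
Tool frame: the origin (TCP) lies between the finger pads; the fingertips stand 25 mm ahead of it and the grasp point (between the pads) lies 6 mm ahead of it; z points along the fingers, y is the line along which they close (so a half turn about z gives the same grasp; the last joint's range is limited). The gripper opens to 95 mm and grips with 3 to 60 N. Pads are 20 mm wide; open, the fingers measure 119 mm over their backs; the gripper's body (75 mm by 180 mm) begins 59 mm behind the grasp point.
Start: joints at [-1.371, 0.491, 1.559, -0, 1.092, -0.106], TCP at [188.183, -596.013, 239.661] pointing down, gripper open.
Joint ranges: [-3.1, 3.1], [-0.84, 2.19], [0.05, 2.79], [-1.13, 4.28], [0.06, 2.93], [-2.69, 2.69]. Speed limits (rad/s): [2.22, 2.22, 2.79, 3.14, 3.14, 3.14].

INTERFACE

Orientations are given as [roll, pitch, yaw] about the fixed x, y, z axes, in that order (R = Rz(yaw) Ry(pitch) Rx(roll)).
In Python, from cell import state, read_camera, job_done, cut_out gives the robot as it stands. The module is installed in compiled form; this text tells all that it offers.
- The arm moves only by the tool jog_arm, never from a script. Its argument "motion" is a list of rows, each a list of 2 entries, a list of its own where there are three numbers: the shift along the tool's x, y, z in mm, then the turn about the tool's z in rad. A call has 1 to 5 rows; each row is the pose to reach, as a shift and turn from the pose commanded when the call began, along the tool's axes at that moment; what a row does not reach only later rows make up. A row lasts 1/10 s, in which the tool goes at most 50 mm and 8.59 degrees, less where a joint would pass 70% of its speed; a pose out of reach is approached as far as the arm can. A call with a gripper value outside its range is refused whole. "grip" is the closure, from 0 (fully open) to 1 (shut), set as the call begins (left out, the last holds). The fingers move at their own pace and stop on an object; the grip force is fixed at half the most. Time passes only in rows, so rows that repeat a pose let the fingers close. It gives the time, the measured TCP pose, the force, the opening and the grip force at its end, in the units of the state.
- state(): the state, without advancing time (a new reading comes with each control period).
- read_camera(name): name is "scene" or "side" or "wrist"; returns a dict with "img" (420x560x3 uint8, blue, green, red), "vertical_fov" (degrees; the focal length in pixels is half the picture's height over the tangent of half this angle, whatever the lens; pixels are square), "cx", "cy" (the principal point, pixels), "extrinsics" (4x4, takes a point from camera to world coordinates). Camera axes: x right, y up, looking along -z (the intrinsics and any distortion apply to the point x, -y, -z); pixel columns grow to the right and rows downward; lengths in mm; the calibration is good to about 2 mm. A picture is of the moment at which its call begins. There is no depth.
- job_done(): hands the job in; it is judged then, once.
Trained networks look in a picture, given as the dict that the camera call returned (one of the last four; its "shot" number tells which), for a name from the list of things; names that differ only in an ending like _2 or _b are one class to them, and where a whole thing is asked for, a point or a joint stands for the part that bears it (a point fixed in the world has none). Each returns a list of dicts, best first, with "p" (0 to 1); they miss things now and then, are a little off and sometimes report something else, mostly with a low value. They report only what shows in the picture. A call takes as long as a camera call.
- cut_out(name, picture): "region" (420x560 bool, what is visible of it) and "box" ([left, top, right, bottom] in pixels, round what is visible of it).
The state is a dict: "t": time; "joints": joint angles; "qvel": joint speeds; "tau": joint torques, N m; "eef_pos": TCP position; "tcp_rot": TCP orientation; "ft_force": force on the tool from outside, world axes, zero at the start; "moment": the same for the moment, N m; "opening": opening from 0.0 (shut) to 1.0 (fully open); "grip_force": force on a finger pad.
Only numpy, scipy, OpenCV 4.12 (cv2) and the standard library are available. Lean on these libraries where they do the work, as an engineer would, in place of code of your own. Each camera call takes 0.05 s, during which the arm holds its last target. There are 200 camera calls.

TASK

The bench power box is shut and its left-hand socket, seen from the robot, is wanted live. Working with the fingertips only, press the front edge of the lid down until the push-to-open catch lets go and the lid springs ajar, push the lid up and back until it stands fully open by itself, then press the left-hand rocker switch fully over to on. Leave the right-hand rocker off, pick nothing up and do not disturb the camera and tools lying around; finish clear of the box.

Things in the scene. Friction and masses are not known exactly. Their poses are not given: they have to be found in the camera images.
- power_box: Grey metal power box, fixed on the bench, 140 mm (its x) by 190 mm (its y), 75 mm high when shut. Origin: centre of its footprint, on the bench top. x points to its back (hinge side), -x to its front (robot's side), y to its left seen from the front. Walls 4 mm, rim 64 mm high. Inside, a deck 34 mm high carries two round sockets (x +26, y +47 and -47 mm), a rocker switch in front of each.
- lid (a joint): Lid angle (rad): 0 shut, about 0.48 sprung ajar, 1.85 open, leaning back on its stop. About 4 N near the front edge press it below 0; the catch lets go 1 to 3 mm down, the lower stop is at -0.038 (5 mm). It then follows the withdrawn finger up. From ajar, 1 to 2 N at the front edge swing it on (damped); let go before upright it sinks back to ajar, past 1.65 it falls onto the stop.
- lid_front (a point): Place to press, on top of the lid: a flush steel disc 18 mm across, midway along the lid's width, 12 mm behind its front edge; 75 mm above the bench with the lid shut. The lid is a flat plate 142 mm from hinge line to front edge, 190 mm wide, 6 mm thick. Moves with the lid.
- lid_edge (a point): Middle of the lower front (free) edge of the lid, 142 mm from the hinge line: 69 mm above the bench and 72 mm in front of the box's centre when shut, about 134 mm above the bench when ajar, about 205 mm fully open. Moves with the lid.
- lid_hinge (a point): Middle of the lid's hinge line, which runs along the box's y: 70 mm behind the box's centre (its x), 68.5 mm above the bench.
- catch_hook (a point): The steel hook of the catch, inside the box between the two rockers: 20 mm long (box x), 18 mm wide, up to 65 mm above the bench; this point is its middle, 50 mm in front of the box's centre.
- lift_pin_foot (a point): Foot, on the deck, of the spring pin that lifts the lid ajar: by the right wall (box x +30, y -82 mm), guide 13 mm across, pin 8 mm across, top 88 mm above the bench when the lid is up.
- rocker_left_press (a point): Top of the raised front half of the left rocker (box frame x -40, y +47 mm; 46 mm above the bench when off). The rocker is black, 29 mm long (box x) by 23 mm wide, V-shaped, pivoted midway at x -29. Its front half stands 0.4 rad up when off and lies level, 41 mm above the bench, when on. About 3 N press it; it has no spring and stays where it is left.
- rocker_left (a joint): Angle of the left-hand rocker (rad): 0 off, 0.40 fully on (front half pressed down).
- rocker_right_press (a point): The same point on the right-hand rocker switch (box frame: x -40, y -47 mm), which stays off.
- rocker_right (a joint): Angle of the right-hand rocker (rad): 0 off, 0.40 on.
- film_camera: Film camera lying on its back, 157 x 101 x 47 mm, 0.6 kg, loose, to the right of the box; origin at the centre of its underside. Bystander.
- pin_vice: Brass pin vice 98 mm long, 12 mm thick, lying loose beside the box's right wall; origin at the centre of its underside. Bystander.
- ring_pliers: Snap-ring pliers 81 x 38 x 11 mm, lying loose to the left of the box; origin at the centre of the underside. Bystander.

How it is judged (in metres and radians):
On the way, in this order (a step that is already met when the one before it is completed fails the run):
1. the catch has let go and the lid stands ajar (value of joint lid between 0.3 and 1.2 rad), for 0.05 s.
2. the lid has been pushed back past upright, fully open (value of joint lid above 1.7 rad), for 0.2 s.
At the end, for the whole second after the job is handed in: The lid stands open against its stop (over 1.7 rad) and at rest, the left-hand rocker is on (over 0.3 of 0.4 rad), the right-hand rocker is off (under 0.1 rad), and the camera, pin vice and pliers lie within 20 mm of where they lay (value of joint rocker_left above 0.3 rad and value of joint rocker_right below 0.1 rad and value of joint lid above 1.7 rad and velocity of joint lid below 0.1 rad/s and not (distance of film_camera from where it was at the start of the episode above 0.02 m) and not (distance of pin_vice from where it was at the start of the episode above 0.02 m) and not (distance of ring_pliers from where it was at the start of the episode above 0.02 m)); the robot touches nothing.
It fails at once if the right-hand rocker is switched (value of joint rocker_right above 0.1 rad).
It fails at once if the camera, the pin vice or the pliers are pushed away, picked up or carried (distance of any of film_camera, pin_vice, ring_pliers from where it was at the start of the episode above 0.02 m).
It fails at once if the left-hand rocker is switched before the lid is fully open (value of joint rocker_left above 0.3 rad and value of joint lid below 1.5 rad).
It also fails if it takes over 51 s, if anything falls off the work surface, if the arm or the gripper's body presses on something with over 40 N, if the wrist force passes 120 N, or if a joint passes its speed limit or range.

## Working session

There is one attempt and no reset: what is moved stays moved. The work goes in short steps, Python scripts to look and compute and a tool call to move; the robot and the scene stay as the last step left them, time stands still between calls to the robot, and variables do not carry over. Pictures are saved under pics/ and viewed, at most 10 in all, crops included, and the job is handed in when it is done.

Besides the shell and the picture viewer there is one more tool, called as name(argument=value, ...), one argument or row to a line, values as JSON. jog_arm: Moves the arm, as the interface text tells. Its arguments: {"type":"object","properties":{"motion":{"type":"array"},"grip":{"type":"number"}},"required":["motion"]}

```bash
mkdir -p pics
cat > h.py <<'E'
import numpy as np,cv2
from cell import *
def f(p): return p["img"].shape[0]/2/np.tan(np.radians(p["vertical_fov"])/2)
def ray(p,u,v):
    E=np.array(p["extrinsics"]);d=np.array([(u-p["cx"])/f(p),-(v-p["cy"])/f(p),-1]);return E[:3,3],E[:3,:3]@d
def onz(p,u,v,z):
    o,d=ray(p,u,v);return o+d*(z-o[2])/d[2]
def proj(p,X):
    E=np.array(p["extrinsics"]);c=E[:3,:3].T@(np.array(X)-E[:3,3]);return p["cx"]-f(p)*c[0]/c[2],p["cy"]+f(p)*c[1]/c[2]
E
python3 - <<'E'
from h import *
ims=[]
print(state())
for n in("scene","side"):
    p=read_camera(n);ims.append(p["img"]);print(n,[k for k in p],p["vertical_fov"],p["cx"],p["cy"],np.array(p["extrinsics"]).round(3).tolist())
    for t in("power_box","lid","lid_front","film_camera","pin_vice","ring_pliers"):
        for r in cut_out(t,p)[:1]:
            m=r["region"];v,u=np.nonzero(m);print(t,r["p"],r["box"],u.mean(),v.mean(),m.sum(),onz(p,u.mean(),v.mean(),75 if "li"==t[:2] else 0).round(0))
    cv2.imwrite(f"pics/{n}.png",p["img"])
E
```

```text
{'t': 0.0, 'joints': array([-1.37058996e+00,  4.91553906e-01,  1.55943930e+00,  3.25530617e-06,
        1.09171764e+00, -1.05600491e-01]), 'qvel': array([ 5.03459832e-04,  7.06476948e-04,  6.51965350e-04, -1.65922016e-03,
        2.62466450e-05,  6.51892887e-05]), 'tau': array([ 3.13688208e-03, -6.12640357e+01, -2.58178675e+01,  6.93825656e-02,
        4.82245430e-02, -1.47044966e-04]), 'eef_pos': array([ 188.14305283, -595.78288896,  239.06874637]), 'tcp_rot': array([-3.14048099e+00, -1.20733506e-04,  3.05805293e-01]), 'ft_force': array([ 0.53095531, -1.14355061,  0.71997776]), 'moment': array([0.04021522, 0.01064152, 0.03196159]), 'grip_force': 0.0, 'opening': 0.99621127246536}
scene ['img', 'vertical_fov', 'cx', 'cy', 'extrinsics', 'shot'] 54.63643660895221 283.73922285942086 215.6257457572872 [[-0.719, 0.524, -0.457, 134.075], [-0.695, -0.555, 0.457, 482.654], [-0.014, 0.646, 0.763, 727.43], [0.0, 0.0, 0.0, 1.0]]
power_box 0.96 [248.7, 163.8, 357.2, 262.5] 301.4706265256306 211.26102522375916 6145 [548.   8.   0.]
lid 0.81 [250.5, 164.4, 352.7, 243.8] 302.08750850147356 203.49331
[... 502 characters left out ...]
', 'shot'] 57.36575593258381 279.0681529161029 210.96864534203016 [[-0.956, 0.128, -0.264, 249.875], [-0.293, -0.407, 0.865, 886.617], [0.003, 0.904, 0.427, 500.141], [0.0, 0.0, 0.0, 1.0]]
power_box 0.96 [235.7, 197.7, 305.7, 255.1] 272.6368731563422 224.7905604719764 3390 [550. -34.   0.]
lid 0.96 [235.5, 194.4, 308.1, 233.4] 274.3582974137931 213.91648706896552 1856 [519.  46.  75.]
lid_front 0.73 [238.2, 193.2, 309.2, 232.1] 274.3561791689153 213.78089584457635 1853 [519.  45.  75.]
film_camera 0.87 [301.3, 188.7, 349.2, 209.7] 325.945615982242 198.21975582685906 901 [ 441. -267.    0.]
ring_pliers 0.58 [259.0, 312.3, 293.6, 346.7] 275.59322033898303 326.0593220338983 354 [418. 356.   0.]
```

View pics/scene.png

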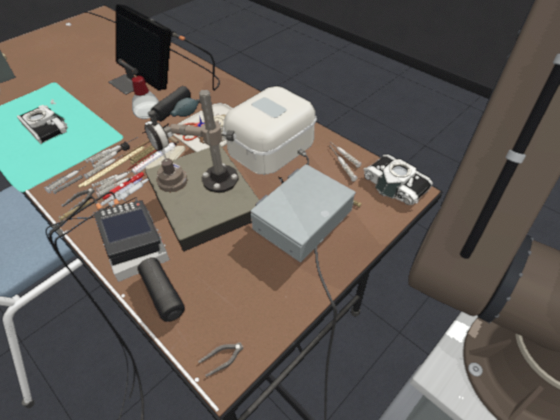

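View pics/side.png

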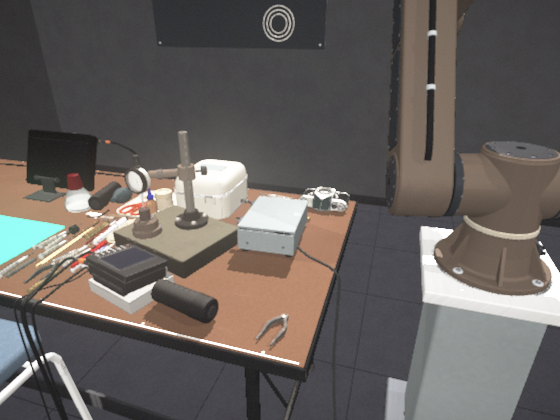

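The scene picture shows the shut grey box at about (302,212). The film camera is at (398,179) to its right, the pliers at (222,358) on the left, and a microscope stand and a white case behind the box. Next I'll fit the lid rectangle.

Run:
```python
from h import *
from scipy.optimize import minimize
P=[]
for n in("scene","side"):
    p=read_camera(n); m=cut_out("power_box",p)[0]["region"]; P.append((p,m))
def pts(x,y,a):
    c,s=np.cos(a),np.sin(a)
    return [(x+c*u-s*v,y+s*u+c*v,z) for u,v in((-72,-95),(-72,95),(70,95),(70,-95)) for z in(0,75)]
def cost(q):
    k=0
    for p,m in P:
        h=cv2.convexHull(np.array([proj(p,X) for X in pts(*q)],np.float32)*16).astype(np.int32)
        r=np.zeros(m.shape,np.uint8);cv2.fillConvexPoly(r,h,255,cv2.LINE_AA,4)
        k+=np.abs(r/255.-m).sum()/m.sum()
    return k
b=min((minimize(cost,(520,42,a),method="Nelder-Mead",options=dict(initial_simplex=[(520,42,a),(532,42,a),(520,54,a),(520,42,a+.15)])) for a in np.arange(-.6,.61,.2)),key=lambda r:r.fun)
print(b.x,b.fun)
x,y,a=b.x;c,s=np.cos(a),np.sin(a);F=lambda u,v:(x+c*u-s*v,y+s*u+c*v)
print("front",F(-60,0))
p=P[0][0];im=cv2.resize(p["img"][120:300,170:450],None,fx=2.8,fy=2.8)
for X in pts(*b.x)+[F(-60,0)+(75,)]:
    u,v=proj(p,X);cv2.circle(im,(int((u-170+.5)*2.8),int((v-120+.5)*2.8)),3,(0,0,255),-1)
cv2.imwrite("pics/fit.png",im)
```

```text
[5.27192894e+02 2.56125986e+01 7.41379269e-02] 0.22768647238256562
front (np.float64(467.3577119233818), np.float64(21.168396779546526))
```

View pics/fit.png

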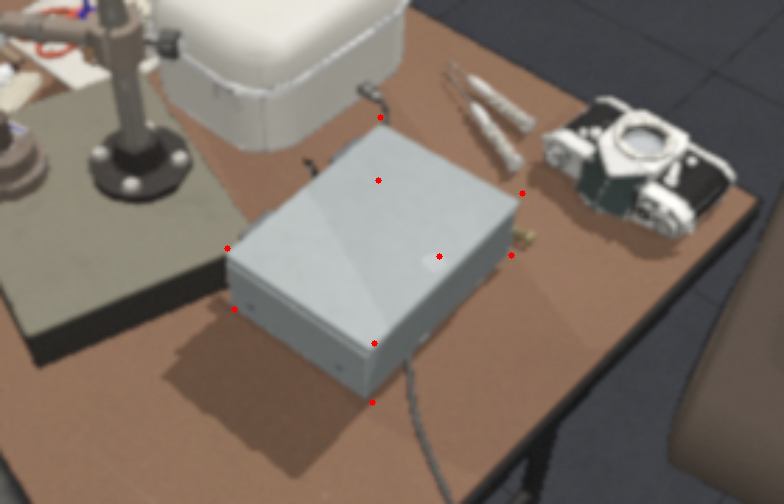

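The fit puts the box centre at about (527,26) with yaw 0.07, and the steel disc shows near (432,263) in the crop. I'll move above it for a wrist look.

jog_arm(
  motion=[
    [[276,-170,-30],0.1],
    [[276,-170,-30],0.2],
    [[276,-170,-30],0.232],
    [[276,-170,-30],0.232],
    [[276,-170,-30],0.232],
  ],
  grip=1,
)

```text
t: 1.4
eef_pos: [351.9, -406.1, 263.0]
tcp_rot: [3.141, -0.0, 0.073]
ft_force: [0.6, 0.1, -0.0]
opening: 0.635
grip_force: 0.0
```

jog_arm(
  motion=[
    [[40,-50,0],0],
    [[70,-90,0],0],
    [[80,-140,0],0],
    [[85,-190,0],0],
    [[90,-240,0],0],
  ],
)

```text
t: 1.9
eef_pos: [422.6, -173.9, 262.7]
tcp_rot: [3.141, -0.0, 0.074]
ft_force: [-0.2, -0.2, 0.3]
opening: 0.216
grip_force: 0.0
```

jog_arm(
  motion=[
    [[5,-50,0],0],
    [[10,-100,0],0],
    [[10,-150,0],0],
    [[10,-165,0],0],
    [[10,-165,0],0],
  ],
)

```text
t: 2.4
eef_pos: [420.1, -8.8, 262.9]
tcp_rot: [3.141, -0.0, 0.077]
ft_force: [0.3, -0.2, 0.3]
opening: 0.003
grip_force: 0.0
```

Run:
```python
from h import *
s=state();print(s["eef_pos"],s["tcp_rot"],s["t"],s["ft_force"])
p=read_camera("wrist");print(p["vertical_fov"],np.array(p["extrinsics"]).round(3).tolist())
cv2.imwrite("pics/w1.png",p["img"])
for t in("power_box","lid","lid_front"):
    for r in cut_out(t,p)[:1]:
        m=r["region"];v,u=np.nonzero(m);print(t,r["p"],r["box"],u.mean(),v.mean(),m.sum(),onz(p,u.mean(),v.mean(),75).round(0))
```

```text
[420.06502954  -8.78807324 262.91854458] [ 3.14149969e+00 -4.92172093e-04  7.72978413e-02] 2.4 [ 0.27030976 -0.19721006  0.33833403]
67.2826247235629 [[0.077, 0.954, 0.291, 500.869], [-0.997, 0.074, 0.021, -2.35], [-0.001, -0.291, 0.957, 407.727], [0.0, 0.0, 0.0, 1.0]]
power_box 0.97 [147.5, 0.0, 347.8, 163.6] 246.16544228640436 81.52071383046527 29811 [529.  32.  75.]
lid 0.59 [145.8, 1.4, 344.7, 162.4] 246.15154365572613 81.66953337588605 29767 [529.  32.  75.]
lid_front 0.92 [144.5, 0.0, 351.9, 164.2] 246.11965697440706 81.60769797668497 29852 [529.  32.  75.]
```

View pics/w1.png

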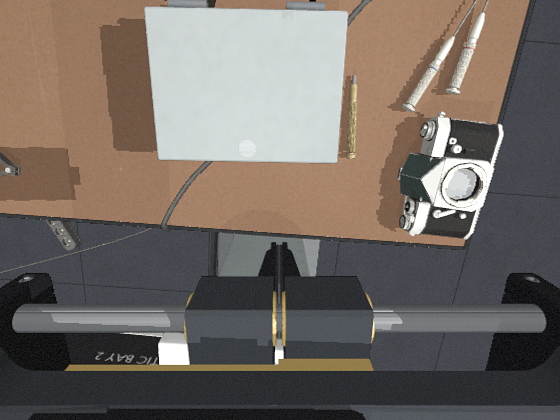

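The wrist view shows the lid corners at (146,9), (347,12), (337,163) and (160,160), with the disc at (248,148). The pin vice is at (353,117) and the fingertips at (280,245).

Run:
```python
from h import *
p=read_camera("wrist")
print(state()["t"])
for u,v in((146,9),(347,12),(337,163),(160,160),(248,148)): print(onz(p,u,v,75).round(1))
m=cut_out("lid",p)[0]["region"];c=max(cv2.findContours(m.astype(np.uint8),0,1)[0],key=len)
w=np.array([onz(p,*q[0],75)[:2] for q in c],np.float32);print(cv2.minAreaRect(w))
s=state();T=s["eef_pos"]+[0,0,-25];print(proj(p,T),T)
for n in ("scene",):
    q=read_camera(n)
    print("column foot/top",onz(q,220,179,30).round(),onz(q,207,95,250).round(),"case",onz(q,255,160,0).round(),onz(q,310,140,0).round())
```

```text
2.65
[584.9 123.7  75. ]
[596.  -61.5  75. ]
[456.7 -69.9  75. ]
[446.3 115.9  75. ]
[465.5  24.2  75. ]
((524.430908203125, 31.82244873046875), (147.3795928955078, 188.5997772216797), 3.3038244247436523)
(np.float64(279.4445552833717), np.float64(257.9147909227761)) [420.52686572 -11.6246001  237.57527533]
column foot/top [746.  88.  30.] [762.  71. 250.] case [760. -40.   0.] [ 708. -201.    0.]
```

jog_arm(
  motion=[
    [[25,-15,20],0.019],
    [[47.5,-30.5,50],0.019],
    [[47.5,-30.5,95],0.019],
    [[47.5,-30.5,135],0.019],
    [[47.5,-30.5,145],0.019],
  ],
)

```text
t: 3.25
eef_pos: [464.1, 22.9, 114.5]
tcp_rot: [-3.141, 0.006, 0.054]
ft_force: [0.3, -0.3, 0.7]
opening: 0.006
grip_force: 0.0
```

jog_arm(
  motion=[
    [[0,0,5],0],
    [[0,0,10],0],
    [[0,0,15],0],
    [[0,0,17],0],
    [[0,0,18],0],
  ],
)

```text
t: 3.75
eef_pos: [465.7, 23.2, 100.2]
tcp_rot: [3.141, -0.001, 0.055]
ft_force: [0.0, -0.2, 0.1]
opening: 0.003
grip_force: 0.4
```

jog_arm(
  motion=[
    [[0,0,1],0],
    [[0,0,2],0],
    [[0,0,3],0],
    [[0,0,4],0],
    [[0,0,4],0],
  ],
)

```text
t: 4.25
eef_pos: [465.6, 23.3, 95.7]
tcp_rot: [3.141, -0.0, 0.055]
ft_force: [-1.1, -0.7, 4.8]
opening: 0.005
grip_force: 2.4
```

jog_arm(
  motion=[
    [[0,0,-8],0],
    [[0,0,-20],0],
    [[0,0,-35],0],
    [[0,0,-55],0],
    [[0,0,-75],0],
  ],
)

```text
t: 4.75
eef_pos: [465.2, 23.4, 171.6]
tcp_rot: [-3.142, 0.001, 0.055]
ft_force: [-1.0, 0.4, 0.1]
opening: 0.006
grip_force: 0.0
```

jog_arm(
  motion=[
    [[-10,0,-20],0],
    [[-30,0,-40],0],
    [[-60,0,-60],0],
    [[-60,0,-60],0],
    [[-60,0,-60],0],
  ],
)

```text
t: 5.25
eef_pos: [405.7, 20.0, 231.2]
tcp_rot: [3.141, -0.002, 0.055]
ft_force: [0.1, 1.0, 0.0]
opening: 0.004
grip_force: 0.0
```

Run:
```python
from h import *
s=state();print(s["eef_pos"],s["tcp_rot"],s["t"])
p=read_camera("side");cv2.imwrite("pics/s2.png",cv2.resize(p["img"][100:280,170:450],None,fx=2.8,fy=2.8))
```

```text
[405.72001078  20.04242899 231.2394513 ] [ 3.14130894e+00 -1.69032335e-03  5.46124089e-02] 5.25
```

View pics/s2.png

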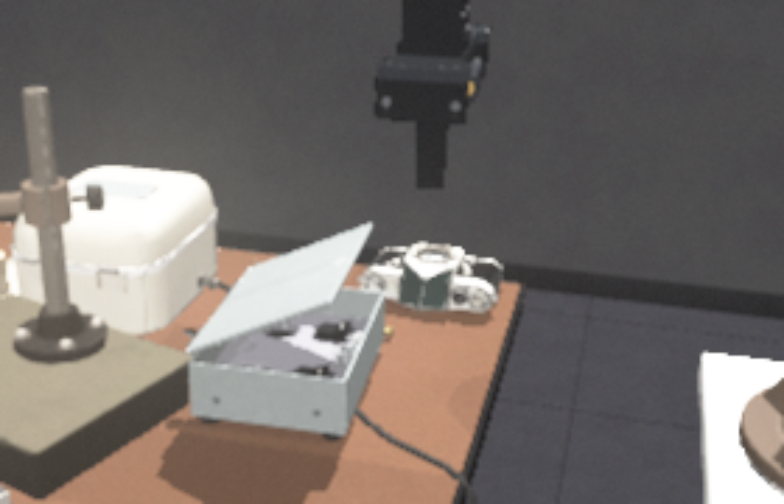

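The lid is ajar, with its front edge near (365,230) in the crop and the finger clear. I'll lower the finger in front of the edge and approach.

jog_arm(
  motion=[
    [[0,0,40],0],
    [[0,0,80],0],
    [[0,0,91],0],
    [[20,0,91],0],
    [[42,0,91],0],
  ],
)

```text
t: 5.8
eef_pos: [448.1, 22.4, 138.1]
tcp_rot: [-3.141, 0.003, 0.055]
ft_force: [0.7, -0.8, 0.9]
opening: 0.004
grip_force: 0.0
```

jog_arm(
  motion=[
    [[6,0,0],0],
    [[12,0,-3],0],
    [[17,0,-9],0],
    [[22,0,-16],0],
    [[29,0,-25],0],
  ],
)

```text
t: 6.3
eef_pos: [473.1, 23.8, 164.1]
tcp_rot: [-3.141, 0.008, 0.055]
ft_force: [-13.3, -3.5, 8.9]
opening: 0.008
grip_force: 6.7
```

jog_arm(
  motion=[
    [[0,0,0],0],
    [[0,0,0],0],
  ],
)

```text
t: 6.5
eef_pos: [474.2, 23.9, 164.5]
tcp_rot: [-3.141, 0.005, 0.055]
ft_force: [-10.8, -2.0, 8.6]
opening: 0.007
grip_force: 5.2
```

Run:
```python
from h import *
s=state();print(s["eef_pos"],s["ft_force"],s["t"])
p=read_camera("side");cv2.imwrite("pics/s3.png",cv2.resize(p["img"][100:280,170:450],None,fx=2.8,fy=2.8))
```

```text
[474.1832161   23.92139168 164.54724185] [-10.79413237  -2.00659426   8.60049551] 6.5
```

View pics/s3.png

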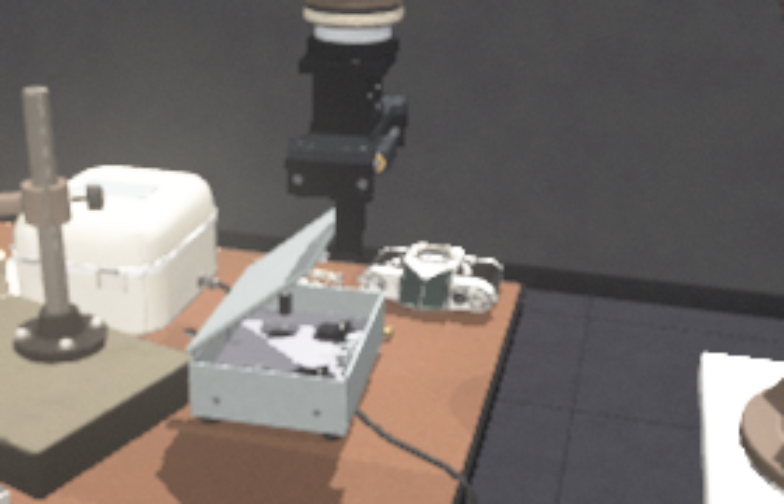

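The lid has risen to about 0.7 rad, with the finger touching its edge at (340,215). Friction is holding it a little, so I'll lead with upward motion.

jog_arm(
  motion=[
    [[1,0,-5],0],
    [[4,0,-10],0],
    [[9,0,-16],0],
    [[15,0,-22],0],
    [[21,0,-27],0],
  ],
)

```text
t: 7.05
eef_pos: [498.2, 25.1, 192.3]
tcp_rot: [3.141, -0.001, 0.055]
ft_force: [-0.4, -0.2, -1.1]
opening: 0.002
grip_force: 0.4
```

jog_arm(
  motion=[
    [[7,0,-4],0],
    [[14,0,-8],0],
    [[21,0,-12],0],
    [[28,0,-15],0],
    [[36,0,-17],0],
  ],
)

```text
t: 7.55
eef_pos: [534.1, 27.1, 208.9]
tcp_rot: [3.141, -0.0, 0.055]
ft_force: [-0.3, 0.0, 0.3]
opening: 0.005
grip_force: 0.6
```

jog_arm(
  motion=[
    [[8,0,-2],0],
    [[16,0,-4],0],
    [[24,0,-6],0],
    [[32,0,-7],0],
    [[40,0,-8],0],
  ],
)

```text
t: 8.05
eef_pos: [574.0, 29.3, 216.6]
tcp_rot: [3.142, 0.0, 0.055]
ft_force: [0.0, 0.3, 0.0]
opening: 0.004
grip_force: 0.2
```

jog_arm(
  motion=[
    [[8,0,0],0],
    [[16,0,0],0],
    [[24,0,0],0],
    [[32,0,0],0],
    [[36,0,0],0],
  ],
)

```text
t: 8.55
eef_pos: [610.1, 31.2, 216.5]
tcp_rot: [3.141, -0.0, 0.055]
ft_force: [-0.8, 0.3, 0.1]
opening: 0.003
grip_force: 0.0
```

Run:
```python
from h import *
s=state();print(s["eef_pos"],s["ft_force"],s["t"])
p=read_camera("side");cv2.imwrite("pics/s4.png",cv2.resize(p["img"][100:280,170:450],None,fx=2.8,fy=2.8))
```

```text
[610.12636767  31.2012048  216.5429993 ] [-0.81227272  0.32506687  0.10877561] 8.55
```

View pics/s4.png

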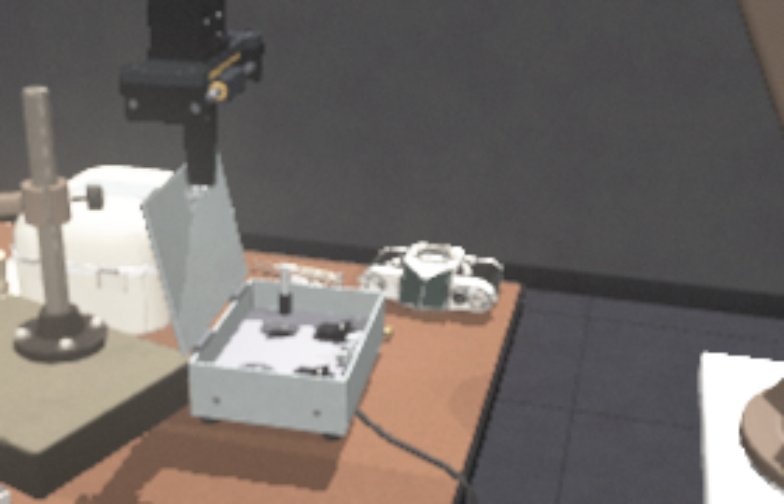

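The lid is past upright, leaning back near (195,250). I'll nudge it, retreat and look into the box.

jog_arm(
  motion=[
    [[8,0,0],0],
    [[8,0,0],0],
    [[0,0,-5],0],
    [[-40,0,-10],0],
    [[-90,0,-15],0],
  ],
)

```text
t: 9.1
eef_pos: [518.5, 26.2, 231.5]
tcp_rot: [3.141, 0.0, 0.055]
ft_force: [0.7, -0.2, 0.3]
opening: 0.007
grip_force: 0.0
```

jog_arm(
  motion=[
    [[-50,0,0],0],
    [[-95,-25,0],0],
    [[-95,-40,0],0],
    [[-95,-40,0],0],
  ],
)

```text
t: 9.5
eef_pos: [421.3, 61.9, 232.5]
tcp_rot: [3.141, -0.002, 0.056]
ft_force: [0.1, 0.3, 0.2]
opening: 0.007
grip_force: 0.0
```

Run:
```python
from h import *
s=state();print(s["eef_pos"],s["tcp_rot"],s["t"])
p=read_camera("wrist")
cv2.imwrite("pics/w2.png",p["img"])
for t in("rocker_left_press","rocker_right_press"):
    for r in cut_out(t,p)[:2]:
        m=r["region"];v,u=np.nonzero(m);print(t,r["p"],r["box"],u.mean(),v.mean(),onz(p,u.mean(),v.mean(),42).round(1))
print(proj(p,(482.7,72.3,46)))
```

```text
[421.26483651  61.9265285  232.54822907] [ 3.14149307e+00 -1.60256193e-03  5.62119085e-02] 9.5
rocker_left_press 0.97 [255.1, 108.7, 281.4, 137.0] 268.2659409020218 124.83825816485225 [491.3  77.2  42. ]
rocker_left_press 0.28 [467.2, 113.9, 558.7, 250.5] 516.0829216313087 185.77835900416545 [ 442.6 -194.1   42. ]
rocker_right_press 0.65 [347.3, 112.8, 372.6, 137.4] 359.3256955810147 124.8379705400982 [496.5 -16.1  42. ]
rocker_right_press 0.27 [207.9, 0.0, 430.6, 169.3] 317.6548944900352 83.1548651817116 [533.8  30.2  42. ]
(np.float64(272.500873482319), np.float64(133.907386271855))
```

View pics/w2.png

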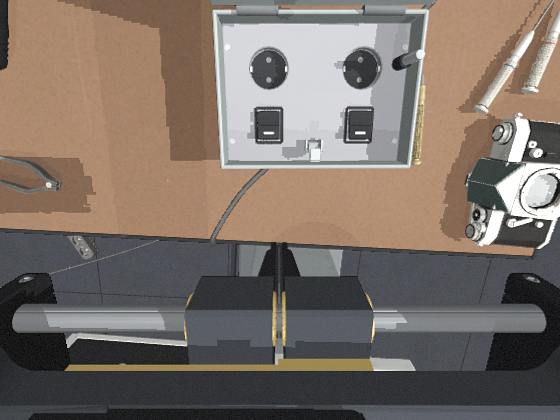

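The open box shows the left rocker at (268,125), the right rocker at (359,125) and the catch at (314,150). The press point is about (480,75).

jog_arm(
  motion=[
    [[40,-7,0],0],
    [[59,-9.5,20],0],
    [[59,-9.5,65],0],
    [[59,-9.5,110],0],
    [[59,-9.5,135],0],
  ],
)

```text
t: 10.15
eef_pos: [480.5, 73.0, 93.4]
tcp_rot: [3.142, 0.003, 0.054]
ft_force: [0.9, -1.2, 0.2]
opening: 0.002
grip_force: 0.0
```

jog_arm(
  motion=[
    [[0,0,8],0],
    [[0,0,16],0],
    [[0,0,22],0],
    [[0,0,27],0],
    [[0,0,29],0],
  ],
)

```text
t: 10.65
eef_pos: [480.8, 73.6, 67.9]
tcp_rot: [3.141, 0.0, 0.055]
ft_force: [-1.9, -0.8, 3.9]
opening: 0.008
grip_force: 1.7
```

jog_arm(
  motion=[
    [[0,0,1],0],
    [[0,0,2],0],
    [[0,0,3],0],
    [[0,0,3],0],
  ],
)

```text
t: 11.05
eef_pos: [481.1, 73.7, 66.0]
tcp_rot: [3.141, -0.001, 0.055]
ft_force: [-5.9, -0.8, 21.1]
opening: 0.006
grip_force: 10.8
```

Firm stop at z=66 with 21 N, so the rocker is fully over. I'll withdraw and check.

jog_arm(
  motion=[
    [[0,0,-20],0],
    [[0,0,-60],0],
    [[0,0,-105],0],
    [[0,0,-150],0],
    [[0,0,-170],0],
  ],
)

```text
t: 11.55
eef_pos: [482.0, 73.9, 238.7]
tcp_rot: [3.141, -0.006, 0.055]
ft_force: [1.0, 0.5, -0.1]
opening: 0.002
grip_force: 0.0
```

jog_arm(
  motion=[
    [[-40,0,0],0],
    [[-60,0,0],0],
    [[-60,0,0],0],
    [[-60,0,0],0],
    [[-60,0,0],0],
  ],
)

```text
t: 12.05
eef_pos: [422.2, 70.5, 234.7]
tcp_rot: [3.141, -0.001, 0.055]
ft_force: [-0.3, -1.3, -0.4]
opening: 0.003
grip_force: 0.0
```

Run:
```python
from h import *
s=state();print(s["eef_pos"],s["ft_force"],s["t"])
p=read_camera("wrist");q=read_camera("side")
cv2.imwrite("pics/w3.png",np.vstack([cv2.resize(p["img"][:180,190:450],(580,400)),cv2.resize(q["img"][140:260,210:384],(580,400))])[:,:][:800])
im=cv2.imread("pics/w3.png");cv2.imwrite("pics/w3.png",cv2.resize(im,(435,600)))
```

```text
[422.15910392  70.46870153 234.74402087] [-0.28428153 -1.28277931 -0.38793939] 12.05
```

View pics/w3.png

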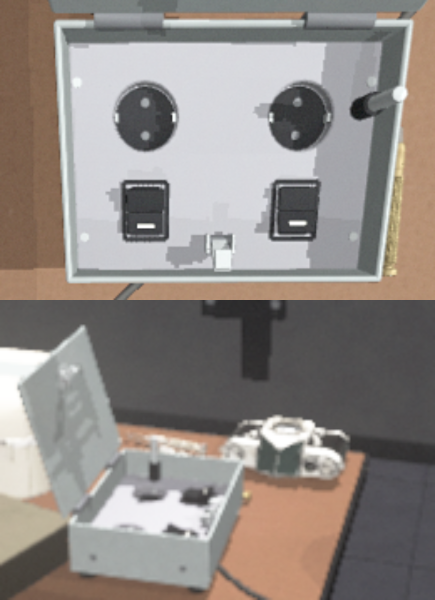

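The lid stands open. The left rocker at (146,210) looks different from the right one at (295,210), and the arm is clear of the box.

```bash
python3 -c "from cell import *;print(job_done())"
```

```text
the job is handed in; nothing more can be done
None
```

The job is handed in, with no verdict returned: the lid is open on its stop, the left rocker is pressed to its stop (on), the right rocker was left alone, and the arm finished clear of the box.

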